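Dock the portable drive tester and set its display

ROBOT

A 6-joint arm with a two-finger parallel gripper is mounted at the origin on a cart in front of the work surface, level with it; the furniture and walls round the work are solid. World frame = base frame: x ahead of the robot, y to its left, z up, the work surface at z = 0. Lengths are in m, angles in rad, forces in N, time in s.
With the tool pointing down it reaches from about 0.3 to 0.75 m from the base axis. Payload 8.5 kg.
Tool frame: the origin (TCP) lies between the finger pads; the fingertips stand 11 mm ahead of it and the grasp point (between the pads) lies 8 mm behind it; z points along the fingers, y is the line along which they close (so a half turn about z gives the same grasp; the last joint's range is limited). The gripper opens to 85 mm and grips with 20 to 120 N. Pads are 22 mm wide; open, the fingers measure 114 mm over their backs; the gripper's body (76 mm by 85 mm) begins 54 mm behind the grasp point. The pads swing forward as they close: fully open they stand 13 mm farther back than shut.
Start: joints at [0.925, 0.381, 1.297, -0, 1.464, -0.215], TCP at [0.23, 0.5, 0.242] pointing down, gripper open.
Joint ranges: [-3.11, 3.11], [-0.89, 2.33], [0.22, 2.48], [-1.42, 4.56], [0.17, 2.85], [-2.88, 2.88]. Speed limits (rad/s): [2.39, 2.39, 3.14, 3.14, 3.14, 3.14].

INTERFACE

Orientations are given as a unit quaternion [x, y, z, w].
In Python, from plant import r, readout, get_image, camera_params, order, look_for, regions_of, pinpoint gives the robot as it stands. Calls block until the motion is done:
- r.move_to(position, orientation): joint-space move of the TCP to a pose.
- r.line_to(position, attitude=None, velocity=0.15, threshold=None): straight line of the TCP; attitude=None keeps the orientation; velocity is the mean speed in m/s. With threshold (N) it stops when the force on the tool has changed by that much, and returns True; else False.
- r.set_joints(angles): joint-space move.
- r.gripper_to(opening): finger opening in m; the grip force is fixed at half the most; returns when the fingers have stopped.
- r.sleep(seconds).
- r.solve_ik(position, orientation): joint angles nearest the present ones, or None.
- readout.observe(): the state.
- get_image(name): name is "scene" or "top" or "wrist"; returns (picture, depth): 384x512x3 uint8, red, green, blue; 384x512 float32, m along the optical axis (not along the pixel's ray), 0 where there is no reading.
- camera_params(name): a dict with "K" (3x3 intrinsics, pixels), "dist" ([k1, k2, p1, p2, k3] as OpenCV has them; the pictures are not rectified), "rvec" (rotation vector, rad) and "tvec" (3), from world to camera coordinates, as OpenCV has them. Camera axes: x right, y down, z forward; pixel columns grow to the right and rows downward; lengths in m; the calibration is good to about 2 mm. A picture is of the moment at which its call begins: read the wrist's pose just before it. camera_params takes no time and is no camera call; for the wrist camera it gives the pose at the moment of the call.
A pose or a line that the arm cannot do raises r.PlanningError and nothing moves.
- order.hand_in(): hands the job in; it is judged then, once.
Trained networks look in the newest picture that a camera, given by its name, has taken for a name from the list of things; names that differ only in an ending like _2 or _b are one class to them, and where a whole thing is asked for, a point or a joint stands for the part that bears it (a point fixed in the world has none). Each returns a list of dicts, best first, with "p" (0 to 1); they miss things now and then, are a little off and sometimes report something else, mostly with a low value. They report only what shows in the picture. A call takes as long as a camera call.
- look_for(camera, label): "rect" ([left, top, width, height] in pixels, round what is visible of it).
- regions_of(camera, label): "pixels" (384x512 bool, what is visible of it) and "rect" ([left, top, width, height] in pixels, round what is visible of it).
- pinpoint(camera, label): "position" ([row, column] in pixels: a listed point, or the origin of a listed thing).
The state is a dict: "clock": time; "joints": joint angles; "dq": joint speeds; "joint_torque": joint torques, N m; "eef_pos": TCP position; "eef_rot": TCP orientation; "contact_force": force on the tool from outside, world axes, zero at the start; "ft_torque": the same for the moment, N m; "opening": finger opening in m; "gripper_force": force on a finger pad.
Only numpy, scipy, OpenCV 4.12 (cv2) and the standard library are available. Lean on these libraries where they do the work, as an engineer would, in place of code of your own. Each camera call takes 0.05 s, during which the arm holds its last target. There are 200 camera calls.

TASK

Lift the portable drive tester by its carry handle, level and with its lid shut, and set it down gently in the charging cradle beside the test fixture, fully home between the corner guides and with its front towards you, and let go. Then take the display lid by the bail at its front edge and raise it on its stiff hinge until the display leans back about 15 degrees past upright (105 degrees open). Leave the tester seated and the other things on the bench where they are.

Things in the scene. Friction and masses are not known exactly. Their poses are not given: they have to be found in the camera images.
- tester: portable drive tester: slate-grey clamshell with black corners, 155 (x) x 115 (y) x 42 mm, 0.85 to 0.98 kg, loose, upright. Origin: centre of its underside; x points from its front (bail) to its back, z up. Deck 26 mm high under the lid (x -78 to 14 mm); at the back (x 14 to 78) the battery pack, 42 mm high, with the carry handle on top. Centre of mass at x +22, z +21 mm
- carry_handle (a point): middle of the tester's fixed black handle: a straight bar along the tester's y, 14 mm thick (x), 18 mm high, 72 mm free length between its posts; at x +56, y 0, z +74 mm in the tester's frame, 23 mm of free height under it. Pinch it across x, from above, with 60 N or more
- lid_hinge (a point): middle of the lid's hinge line, which runs along the tester's y; at x = +12, z = +36 mm in the tester's frame. The lid swings up and back about it. Keep the hand upright or leaning to the front as the lid rises: a fixed tube lamp hangs over the back of the bench, from 0.76 m ahead of the robot's base, 0.39 m above the top
- display_lid (a joint): opening of the display lid, rad: 0 shut (level), 1.57 upright, 1.833 leans back 15 degrees past upright, stop at 2.1; starts at 0 to 0.05. Friction hinge: takes 0.07 N m plus the weight (0.05 kg) to move and stays where left. Lid 115 mm wide (y), 90 mm from hinge to front edge, 12 mm thick, display on its inside
- lid_pull (a point): where to hold the lid's bail: a black U-shaped pull, 46 mm wide (y), 12 mm thick, sticking out 36 mm from the middle of the lid's front edge. The point is 110 mm from the hinge line, 21 mm out from the lid's edge, and swings with the lid. Pinch the bail by its two sides (along y), fingertips 15 mm past it at most so as to clear the lid; grip lightly (20 N), it must turn between the fingers
- cradle: charging cradle, grey with black guides, fixed: a plate 186 (x) x 146 (y) x 6 mm with four L-shaped corner guides, 12 mm high over the plate, flared outward at the top, 3.5 mm of play on each side of the tester. Origin: centre of its underside. The tester belongs centred on it, its x the same way as the cradle's x, its underside on the plate, 6 mm above this origin
- marker_1: white marker with a blue cap, 135 mm long, 17 mm thick, lying loose; leave it alone
- horn_plate: black square adapter, 64 x 64 x 24 mm, loose; leave it alone
- drive_unit_out: drive unit, black below with a white can above, 56 mm across, 64 mm high, standing loose; leave it alone
- label_roll: roll of white labels, 69 mm across, 34 mm high, loose; leave it alone
- ink_pad: closed ink pad tin with a blue lid, 62 x 97 x 17 mm, loose; leave it alone
- stamp: hand stamp with a turned red wooden handle, 73 mm high, standing loose; leave it alone
- test_plug: round plug bound with yellow tape, 53 mm long, 15 mm thick, lying loose; leave it alone

How it is judged:
By the outcome, as a careful person would: the job done as asked, in the order asked, and still so for the second after the job is handed in, with the robot touching nothing.
It also fails if it takes over 61 s, if anything falls off the work surface, if the arm or the gripper's body presses on something with over 40 N, if the wrist force passes 120 N, or if a joint passes its speed limit or range.

## Working session

There is one attempt and no reset: what is moved stays moved. The work goes in short steps, each a Python script; the robot and the scene stay as the last script left them, time stands still between calls to the robot, and variables do not carry over. Pictures are saved under pics/ and viewed, at most 10 in all, crops included, and the job is handed in when it is done.

```bash
ls; mkdir -p pics
cat > h.py <<'E'
import numpy as np, cv2
from scipy.spatial.transform import Rotation as R
from plant import r, readout, get_image, camera_params, order, look_for, regions_of, pinpoint
def cloud(cam, depth, P=None):
    P=P or camera_params(cam); K=np.array(P["K"],float); d=np.array(P["dist"],float)
    v,u=np.mgrid[0:384,0:512]
    n=cv2.undistortPoints(np.stack([u.ravel(),v.ravel()],1).astype(float).reshape(-1,1,2),K,d).reshape(384,512,2)
    c=np.dstack([n*depth[...,None],depth])
    Rm=cv2.Rodrigues(np.array(P["rvec"],float))[0]; t=np.array(P["tvec"],float).ravel()
    return (c-t)@Rm
E
python3 - <<'E'
from h import *
for c in ["top","scene"]:
    im,d=get_image(c); cv2.imwrite(f"pics/{c}0.png",im[...,::-1]); X=cloud(c,d)
    P=camera_params(c); Rm=cv2.Rodrigues(np.array(P["rvec"],float))[0]; print(c,-Rm.T@np.array(P["tvec"]).ravel())
    np.save(f"X{c}.npy",X)
    for n in ["tester","cradle","display_lid","marker_1","horn_plate","drive_unit_out","label_roll","ink_pad","stamp","test_plug"]:
        for g in regions_of(c,n)[:1]:
            m=g["pixels"]&(d>0); q=X[m]; print(n,round(g["p"],2),g["rect"],np.median(q,0).round(3),np.percentile(q,2,axis=0).round(3),np.percentile(q,98,axis=0).round(3))
            np.save(f"m_{c}_{n}.npy",m)
    for n in ["tester","carry_handle","lid_hinge","lid_pull","cradle"]:
        for g in pinpoint(c,n)[:2]:
            p=g["position"]; i,j=int(round(p[0])),int(round(p[1])); print(n,round(g["p"],2),np.round(p,1),X[i,j].round(3))
E
```

```text
pics
top [ 0.46200618 -0.03101449  1.63246761]
tester 0.82 [177.7, 225.9, 54.8, 30.3] [0.419 0.141 0.044] [0.366 0.047 0.003] [0.475 0.223 0.085]
cradle 0.95 [285.4, 190.2, 40.6, 52.4] [ 0.506 -0.239  0.007] [ 0.418 -0.31  -0.001] [ 0.594 -0.17   0.019]
display_lid 0.9 [198.9, 225.7, 32.5, 33.0] [0.422 0.114 0.044] [0.366 0.043 0.035] [0.475 0.16  0.052]
marker_1 0.56 [115.4, 202.0, 28.2, 14.4] [0.548 0.416 0.014] [0.518 0.38  0.008] [0.571 0.481 0.021]
horn_plate 0.67 [114.8, 165.5, 20.1, 24.6] [0.648 0.458 0.008] [ 0.614  0.424 -0.002] [0.685 0.495 0.027]
drive_unit_out 0.6 [364.4, 232.1, 29.0, 22.4] [ 0.416 -0.525  0.017] [ 0.381 -0.576 -0.001] [ 0.447 -0.482  0.027]
label_roll 0.5 [282.7, 148.3, 15.6, 18.4] [ 0.749 -0.188  0.033] [ 0.715 -0.219 -0.001] [ 0.781 -0.154  0.04 ]
ink_pad 0.61 [364.9, 233.4, 27.5, 18.5] [ 0.416 -0.527  0.017] [ 0.381 -0.581 -0.   ] [ 0.447 -0.483  0.027]
stamp 0.44 [376.4, 222.9, 11.2, 3.0] [ 0.489 -0.518  0.054] [ 0.477 -0.533  0.009] [ 0.503 -0.506  0.077]
test_plug 0.5 [308.7, 160.0, 17.5, 7.0] [ 0.722 -0.289  0.013] [ 0.715 -0.309  0.006] [ 0.728 -
[... 1213 characters left out ...]
.0, 16.9, 18.5] [ 0.744 -0.191  0.03 ] [ 0.714 -0.222  0.001] [ 0.799 -0.157  0.037]
ink_pad 0.72 [290.6, 319.8, 37.5, 32.2] [ 0.411 -0.533  0.018] [ 0.383 -0.577  0.006] [ 0.444 -0.484  0.023]
stamp 0.69 [315.2, 309.4, 17.5, 18.1] [ 0.483 -0.526  0.019] [ 0.472 -0.545  0.001] [ 0.505 -0.504  0.076]
tester 0.89 [202.8 187.8] [0.407 0.119 0.04 ]
carry_handle 0.81 [182.8 177.7] [0.419 0.202 0.071]
carry_handle 0.24 [211.5 315.5] [ 0.767 -0.183  0.013]
lid_hinge 0.98 [194.2 184.7] [0.423 0.165 0.041]
lid_hinge 0.19 [236.7 324.9] [ 0.714 -0.286  0.006]
lid_pull 0.8 [210.8 202. ] [0.439 0.079 0.01 ]
lid_pull 0.7 [233.9 323.9] [ 0.721 -0.274  0.006]
cradle 0.85 [258.2 270.8] [ 0.502 -0.245  0.012]
```

View pics/top0.png

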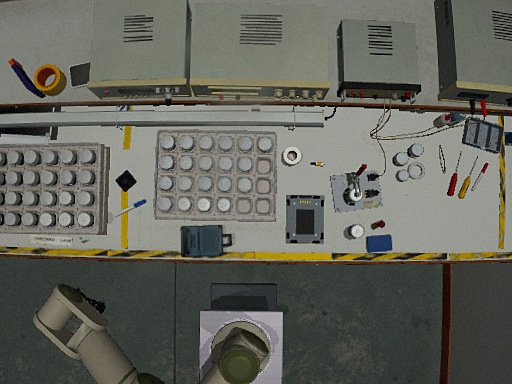

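View pics/scene0.png

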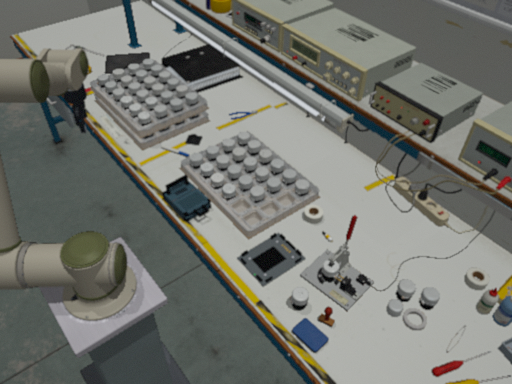

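The top view shows the tester at columns 180–232, rows 225–257. Its handle is to the left and the bail to the right, so its front points to world −y. The cradle is at columns 285–325, rows 194–243, square to the bench. A tray sits just beyond the tester (edge near row 220). Next I'll take closer wrist views.

```bash
cat > look.py <<'E'
from h import *
import sys
def shot(tag,pos,psi,names,pts):
    r.move_to(pos,down(psi)); r.sleep(.2)
    P=camera_params("wrist"); im,d=get_image("wrist"); X=cloud("wrist",d,P)
    cv2.imwrite(f"pics/{tag}.png",im[...,::-1]); np.savez(f"{tag}.npz",im=im,d=d,X=X,**{k:np.array(v) for k,v in P.items()})
    for n in names:
        for g in regions_of("wrist",n)[:1]:
            m=g["pixels"]&(d>0); q=X[m]; print(n,round(g["p"],2),g["rect"],np.median(q,0).round(3),np.percentile(q,2,axis=0).round(3),np.percentile(q,98,axis=0).round(3)); np.save(f"m_{tag}_{n}.npy",m)
    for n in pts:
        for g in pinpoint("wrist",n)[:1]:
            p=g["position"]; i,j=np.clip(np.round(p).astype(int),0,[383,511]); print(n,round(g["p"],2),np.round(p,1),X[i,j].round(4))
    print(readout.observe()["clock"])
E
python3 - <<'E'
from look import *
shot("cr",[.45,-.24,.33],0,["cradle"],["cradle"])
shot("te",[.41,.13,.33],np.pi/2,["tester","display_lid","carry_handle"],["tester","carry_handle","lid_hinge","lid_pull"])
E
python3 -c "
import cv2,numpy as np
a=[cv2.resize(cv2.imread(f'pics/{t}.png'),(400,300)) for t in ('te','cr')]
cv2.imwrite('pics/both.png',np.hstack(a))"
```

```text
cradle 0.81 [234.4, 100.9, 116.0, 94.4] [ 0.506 -0.236  0.006] [ 0.418 -0.311  0.003] [ 0.595 -0.169  0.018]
cradle 0.64 [120.5 436.7] [ 0.7295 -0.188   0.0323]
4.6917
tester 0.85 [191.1, 115.2, 133.4, 84.7] [0.415 0.147 0.043] [0.363 0.047 0.024] [0.475 0.225 0.083]
display_lid 0.7 [195.2, 119.6, 85.2, 78.2] [0.418 0.113 0.043] [0.366 0.045 0.039] [0.476 0.159 0.045]
carry_handle 0.93 [194.2, 113.0, 128.1, 85.1] [0.415 0.147 0.043] [0.363 0.047 0.025] [0.474 0.224 0.083]
tester 0.7 [156.4 267.3] [0.4162 0.1469 0.0438]
carry_handle 0.94 [159.5 311.1] [0.414  0.2056 0.0821]
lid_hinge 0.68 [156.1 279.5] [0.4166 0.1665 0.0416]
lid_pull 0.84 [160.7 205.3] [0.4327 0.0458 0.0021]
6.6833
```

View pics/both.png

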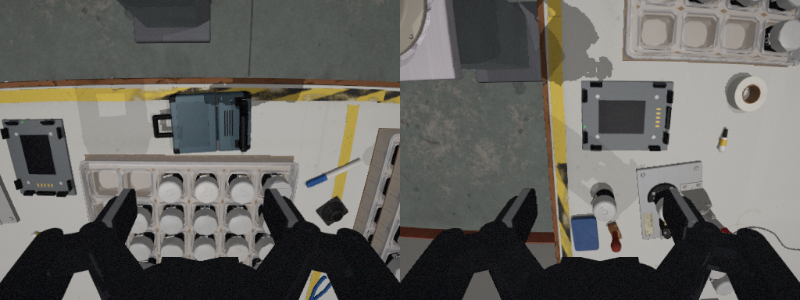

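The wrist views show the tester with its bail at the left (about 160,125 in the left half) and its handle at the right (about 243,122). The cradle is at 583–668, 80–150 in the right half, rotated slightly. I'll fit the rectangles next.

```bash
cat > fit.py <<'E'
import numpy as np, cv2
from scipy.optimize import minimize
def load(tag):
    if tag=="top" or tag=="scene": return np.load(f"X{tag}.npy")
    return np.load(f"{tag}.npz")["X"]
def rect(pts,size,yaw0):
    # fixed-size rectangle: soft count of inliers vs outliers of a dense local point set pts(N,2) w/ labels
    pass
def mar(q):
    (c,s,a)=cv2.minAreaRect((q[:,:2]*1000).astype(np.float32)); return np.round(c,1),np.round(s,1),round(a,2)
def clean(m): 
    n,l,st,_=cv2.connectedComponentsWithStats(m.astype(np.uint8)); return l==1+np.argmax(st[1:,4])
if __name__=="__main__":
  for tag in ["cr","top","scene"]:
    X=load(tag); B=(abs(X[...,0]-.505)<.115)&(abs(X[...,1]+.24)<.09)
    pl=clean(B&(X[...,2]>.0035)&(X[...,2]<.022)); print(tag,"plate",mar(X[pl]),pl.sum(), "floor z",np.median(X[B&(X[...,2]<.0035)][:,2]).round(4))
    gd=B&(X[...,2]>.012)&(X[...,2]<.022); print("  guides",mar(X[gd]),gd.sum())
  for tag in ["te","top","scene"]:
    X=load(tag); B=(X[...,0]>.33)&(X[...,0]<.5)&(X[...,1]>.0)&(X[...,1]<.26)
    lo=clean(B&(X[...,2]>.028)&(X[...,2]<.056)&(X[...,0]<.4775)); print(tag,"body",mar(X[lo]),lo.sum())
    h=B&(X[...,2]>.073)&(X[...,2]<.1); print("  handle",mar(X[h]),h.sum(),np.median(X[h],0).round(4))
  X=load("te"); B=(X[...,0]>.33)&(X[...,0]<.5)&(X[...,1]>.0)&(X[...,1]<.055)&(X[...,2]>.02)&(X[...,2]<.08);print("bail",X[B].mean(0),mar(X[B]),B.sum())
E
python3 fit.py
```

```text
cr plate (array([ 507.7, -242.3]), array([150.2, 187.2]), 89.78) 10122 floor z 0.0013
  guides (array([ 507.2, -240.9]), array([141.1, 180.7]), 89.89) 877
top plate (array([ 505.3, -239.1]), array([228.1, 178. ]), 0.04) 1794 floor z 0.001
  guides (array([ 506.9, -241.3]), array([204.8, 158.5]), 6.79) 262
scene plate (array([ 507.3, -239.8]), array([225.2, 178.3]), 0.01) 1918 floor z -0.7519
  guides (array([ 493.6, -240.2]), array([149.1, 208.7]), 87.07) 215
te body (array([421.2, 134.3]), array([115.7, 193. ]), 2.83) 7243
  handle (array([417. , 207.8]), array([94. , 14.8]), 2.76) 697 [0.4139 0.2064 0.082 ]
top body (array([418.5, 134. ]), array([113.1, 190. ]), 1.12) 1186
  handle (array([418.3, 204.2]), array([88.1, 12.6]), 1.58) 99 [0.4183 0.2048 0.0827]
scene body (array([417.9, 132.6]), array([117.3, 196.8]), 1.48) 1040
  handle (array([415.1, 207.1]), array([92.1, 25.4]), 4.54) 95 [0.4147 0.2022 0.0813]
bail [0.43949134 0.041749   0.04257311] (array([451.2,  27.3]), array([54.3, 97.6]), 89.8) 325
```

```bash
cat > edges.py <<'E'
from fit import *
def edges(q,c,yaw,size,trim=.8):
    # per-bin extreme points -> robust line for each of 4 sides, in frame (c,yaw)
    Rm=np.array([[np.cos(yaw),-np.sin(yaw)],[np.sin(yaw),np.cos(yaw)]]); p=(q[:,:2]-c)@Rm
    for ax in (0,1):
        for sg in (-1,1):
            o=p[:,1-ax]; w=size[1-ax]/2*trim; b=np.linspace(-w,w,25); E=[]
            for a,e in zip(b[:-1],b[1:]):
                k=p[(o>=a)&(o<e),ax]
                if len(k)>3: E.append(((a+e)/2,sg*np.max(sg*k)))
            E=np.array(E,np.float32)[:,::-1]*1000
            vx,vy,x0,y0=cv2.fitLine(E[:,::-1].copy(),cv2.DIST_HUBER,0,.01,.01).ravel()
            print("axis",ax,sg,"n",len(E),"offset mm",round(float(y0-x0*vy/vx),2),"slope deg",round(np.degrees(np.arctan(vy/vx)),2),"->yaw",round(np.degrees(np.arctan(vy/vx))*(1 if ax else -1),2))
X=load("cr"); B=(abs(X[...,0]-.505)<.115)&(abs(X[...,1]+.24)<.09)
print("cradle"); edges(X[clean(B&(X[...,2]>.004)&(X[...,2]<.022))],np.array([.5075,-.2415]),0,(.186,.146))
print("guides only"); g=X[B&(X[...,2]>.0125)&(X[...,2]<.022)]
for sx in (-1,1):
    for sy in (-1,1):
        k=g[((g[:,0]-.5075)*sx>0)&((g[:,1]+.2415)*sy>0)]; print(sx,sy,len(k),np.median(k,0).round(4),np.percentile(k[:,0],[3,97]).round(4),np.percentile(k[:,1],[3,97]).round(4))
X=load("te"); B=(X[...,0]>.33)&(X[...,0]<.5)&(X[...,1]>.0)&(X[...,1]<.26)
y=np.radians(92.8); c=np.array([.4212,.1343])+.018*np.array([np.cos(y),np.sin(y)])
print("tester",c); edges(X[clean(B&(X[...,2]>.028)&(X[...,2]<.056)&(X[...,0]<.4775))],c,y,(.155,.115),.75)
E
python3 edges.py
```

```text
cradle
axis 0 -1 n 24 offset mm -92.72 slope deg 0.14 ->yaw -0.14
axis 0 1 n 24 offset mm 89.52 slope deg 1.29 ->yaw -1.29
axis 1 -1 n 24 offset mm -71.77 slope deg 0.15 ->yaw 0.15
axis 1 1 n 24 offset mm 73.17 slope deg -0.98 ->yaw -0.98
guides only
-1 -1 164 [ 0.433  -0.3032  0.0171] [0.417  0.4545] [-0.3109 -0.2732]
-1 1 187 [ 0.4261 -0.1853  0.017 ] [0.4173 0.4548] [-0.2078 -0.1703]
1 -1 231 [ 0.5898 -0.2859  0.0156] [0.5594 0.5962] [-0.3104 -0.2442]
1 1 247 [ 0.591  -0.1979  0.0155] [0.5606 0.5968] [-0.2392 -0.1724]
tester [0.4203207  0.15227851]
axis 0 -1 n 24 offset mm -103.73 slope deg -33.14 ->yaw 33.14
axis 0 1 n 24 offset mm 75.94 slope deg 0.52 ->yaw -0.52
axis 1 -1 n 24 offset mm -55.58 slope deg -1.21 ->yaw -1.21
axis 1 1 n 24 offset mm 57.08 slope deg 0.17 ->yaw 0.17
```

Run:
```python
from h import *
a=np.radians(92.5); hx,hy=.4175,.2075
r.move_to([hx,hy,.16],down(a)); r.line_to([hx,hy,.0665],velocity=.1,threshold=15)
print(readout.observe()["eef_pos"]); r.gripper_to(0.0); s=readout.observe(); print(s["opening"],s["gripper_force"],s["contact_force"],s["eef_pos"])
r.line_to([hx,hy,.0865],velocity=.04); r.sleep(.2); s=readout.observe(); print(s["opening"],s["gripper_force"],s["contact_force"],s["ft_torque"],s["clock"])
r.line_to([hx,hy,.19],velocity=.12)
yaw=np.radians(-.3); c=np.array([.507,-.241])+.056*np.array([np.cos(yaw),np.sin(yaw)])
r.line_to([c[0],c[1],.19],down(yaw),velocity=.17); r.line_to([c[0],c[1],.12],velocity=.08); r.sleep(.3)
s=readout.observe(); print(s["opening"],s["eef_pos"],s["contact_force"],s["ft_torque"],s["clock"])
P=camera_params("wrist"); im,d=get_image("wrist"); X=cloud("wrist",d,P); np.savez("hv.npz",im=im,X=X)
im2,d2=get_image("top"); np.savez("hvt.npz",X=cloud("top",d2))
im3,d3=get_image("scene"); np.savez("hvs.npz",X=cloud("scene",d3))
cv2.imwrite("pics/hv.png",np.hstack([cv2.resize(im,(400,300)),cv2.resize(im3[170:320,180:380],(400,300))])[...,::-1])
```

```text
[0.41786391 0.20753353 0.06705256]
0.01287750437172804 59.411861300468445 [-0.66085359 -1.84696547  3.94915277] [0.41756481 0.20738776 0.06671766]
0.012758954725276602 58.58097732067108 [ 0.17179623 -1.22351945 -9.45688784] [ 0.26286481 -0.00604108 -0.00763293] 10.0417
0.012804618687083545 [ 0.56305135 -0.24134024  0.12026385] [-0.0263616  -1.33182933 -8.9475808 ] [-0.01167443 -0.26510755 -0.00124981] 15.3083
```

View pics/hv.png

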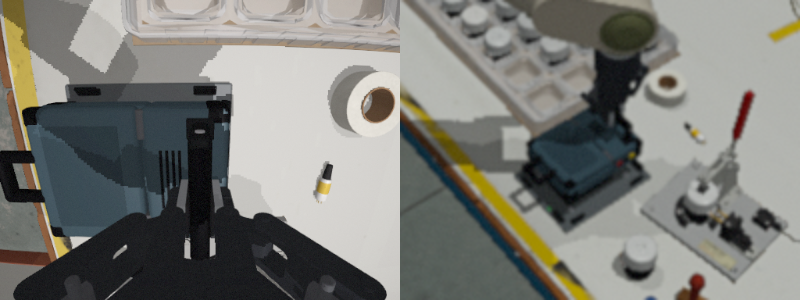

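The wrist view shows the tester held level with its lid shut, above the cradle. Cradle guides show at about (90,92) and (205,92), and the bail is at the left. I'll measure the tester's side offset in the hand and its tilt.

```bash
cat > meas.py <<'E'
import numpy as np
for f in ["hv","hvt","hvs"]:
    X=np.load(f+".npz")["X"]; B=(X[...,0]>.37)&(X[...,0]<.6)&(abs(X[...,1]+.24)<.09)
    q=X[B&(X[...,2]>.078)&(X[...,2]<.118)]
    lid=q[(q[:,0]<.51)&(q[:,0]>.44)&(abs(q[:,1]+.235)<.045)&(abs(q[:,2]-.097)<.012)]
    A=np.c_[lid[:,:2]-[.475,-.235],np.ones(len(lid))]; s=np.linalg.lstsq(A,lid[:,2],rcond=None)[0]
    print(f,len(q),"lid slope deg",np.degrees(s[:2]).round(2),"z",s[2].round(4))
    for sg,nm in ((1,"left"),(-1,"right")):
        E=[]
        for a in np.arange(.445,.56,.006):
            k=q[(q[:,0]>=a)&(q[:,0]<a+.006),1]
            if len(k)>3: E.append((a+.003,sg*np.percentile(sg*k,98)))
        E=np.array(E); 
        if len(E)>3: p=np.polyfit(E[:,0]-.507,E[:,1],1); print("  ",nm,"y",p[1].round(4),"yaw",np.degrees(p[0]).round(2),"med",np.median(E[:,1]).round(4))
    k=[np.percentile(q[(q[:,1]>=b)&(q[:,1]<b+.006)][:,0],2) for b in list(np.arange(-.206,-.196,.006)) if ((q[:,1]>=b)&(q[:,1]<b+.006)).sum()>3]
    print("   front x",np.round(k,4))
    if f=="hv":
        g=X[(X[...,2]>.012)&(X[...,2]<.022)&(abs(X[...,1]+.175)<.02)&(X[...,0]>.4)&(X[...,0]<.62)]; print("guide outer y",np.percentile(g[:,1],97).round(4), g[:,0].min().round(4),g[:,0].max().round(4))
E
python3 meas.py
```

```text
hv 34074 lid slope deg [-0.89 -0.14] z 0.0959
   left y -0.1824 yaw 0.2 med -0.1824
   right y -0.2665 yaw 34.73 med -0.2721
   front x [0.4369 0.4369]
guide outer y -0.1709 0.4214 0.5976
hvt 136 lid slope deg [-24.18  -1.52] z 0.1081
   left y -0.2726 yaw 89.88 med -0.2303
   right y -0.2951 yaw 83.38 med -0.2775
   front x []
hvs 1423 lid slope deg [-1.25 -0.46] z 0.097
   left y -0.1896 yaw -2.65 med -0.1888
   right y -0.2968 yaw -0.86 med -0.2964
   front x [0.4312 0.4306]
```

Run:
```python
from h import *
yaw=np.radians(-.2); c=np.array([.507,-.242])+.056*np.array([np.cos(yaw),np.sin(yaw)])
r.line_to([c[0],c[1],.09],down(yaw),velocity=.06)
print(r.line_to([c[0],c[1],.0715],velocity=.015,threshold=9)); s=readout.observe(); print(s["eef_pos"],s["contact_force"],s["ft_torque"],s["clock"])
X=cloud("wrist",get_image("wrist")[1]); np.savez("dn.npz",X=X)
q=X[(X[...,0]>.44)&(X[...,0]<.51)&(abs(X[...,1]+.225)<.03)&(X[...,2]>.03)&(X[...,2]<.075)]
print("lid z",np.median(q[:,2]), len(q))
```

```text
True
[ 0.56322577 -0.24224578  0.07276696] [ 0.25517859 -1.20653671  7.44431283] [-0.02300508  0.15768293 -0.02715299] 17.2
lid z 0.04913191476662205 10425
```

Run:
```python
from look import *
r.gripper_to(.05); s=readout.observe(); p=s["eef_pos"]; print(s["contact_force"])
r.line_to([p[0],p[1],.16],velocity=.12); 
shot("pl",[.44,-.242,.27],np.radians(-.2),["tester","cradle"],["tester","lid_pull","lid_hinge","carry_handle"])
im3,d3=get_image("scene"); np.savez("pls.npz",X=cloud("scene",d3),im=im3)
a=cv2.imread("pics/pl.png"); cv2.imwrite("pics/pl2.png",np.hstack([cv2.resize(a,(400,300)),cv2.resize(im3[200:300,220:320,::-1],(400,300))]))
```

```text
[-0.13968514  0.05571472  0.22176004]
tester 0.81 [217.4, 113.1, 153.5, 95.0] [ 0.503 -0.235  0.049] [ 0.404 -0.294  0.042] [ 0.569 -0.183  0.089]
cradle 0.7 [237.5, 104.8, 133.6, 101.0] [ 0.457 -0.179  0.006] [ 0.415 -0.305  0.004] [ 0.592 -0.168  0.019]
tester 0.57 [157.2 303.9] [ 0.5033 -0.2338  0.0471]
lid_pull 0.78 [162.6 233.1] [ 4.093e-01 -2.518e-01  4.000e-04]
lid_hinge 0.89 [159.8 316.1] [ 0.5212 -0.24    0.0363]
carry_handle 0.75 [166.4 362.1] [ 0.5631 -0.2357  0.0887]
19.8333
```

View pics/pl2.png

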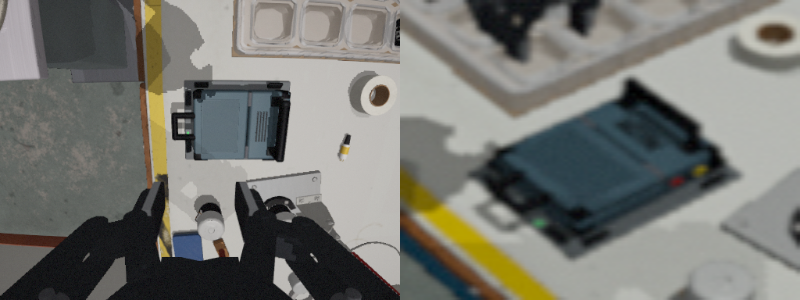

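The tester sits inside all four guides with its front towards the robot, and the bail is at the left (172–192, 112–139). I'll locate the bail and check the IK along the arc.

Run:
```python
from h import *
for f in ["pl","pls"]:
    X=np.load(f+".npz")["X"]
    q=X[(X[...,0]>.375)&(X[...,0]<.425)&(abs(X[...,1]+.24)<.04)&(X[...,2]>.03)&(X[...,2]<.07)]
    print(f,len(q),"bail x",np.percentile(q[:,0],[2,98]).round(4),"y",np.percentile(q[:,1],[2,50,98]).round(4),"z",np.percentile(q[:,2],[10,50,90]).round(4))
    l=X[(X[...,0]>.445)&(X[...,0]<.51)&(abs(X[...,1]+.24)<.045)&(X[...,2]>.035)&(X[...,2]<.065)]
    s=np.linalg.lstsq(np.c_[l[:,:2]-[.475,-.24],np.ones(len(l))],l[:,2],rcond=None)[0]; print("lid",np.degrees(s[:2]).round(2),s[2].round(4))
    b=X[(X[...,0]>.425)&(X[...,0]<.6)&(X[...,2]>.03)&(X[...,2]<.06)&(abs(X[...,1]+.24)<.075)]
    print(" body y",np.percentile(b[:,1],[.5,99.5]).round(4),"x",np.percentile(b[:,0],[.5]).round(4))
H=np.array([.519,-.2415,.042])
for deg in (0,30,60,90,105,115):
    t=np.radians(deg); p=H+.110*np.array([-np.cos(t),0,np.sin(t)])
    for ps in (-np.pi/2,): print(deg,p.round(3),[rng(r.solve_ik(p+[0,0,-.001],down(ps,l))) for l in (0,.3)])
```

```text
pl 540 bail x [0.3961 0.4239] y [-0.2618 -0.2373 -0.2174] z [0.0467 0.0498 0.0512]
lid [-1.44 -0.09] 0.0495
 body y [-0.2963 -0.183 ] x [0.4283]
pls 85 bail x [0.3941 0.4238] y [-0.2648 -0.2429 -0.2194] z [0.0462 0.0495 0.0528]
lid [-1.66  0.18] 0.0503
 body y [-0.2998 -0.1843] x [0.4286]
0 [ 0.409 -0.242  0.042] [array([-0.78,  0.52,  1.78, -0.  ,  0.85,  0.79]), array([-0.91,  0.47,  1.95,  0.44,  0.58,  0.3 ])]
30 [ 0.424 -0.242  0.097] [array([-0.76,  0.44,  1.69, -0.  ,  1.01,  0.81]), array([-0.88,  0.38,  1.86,  0.35,  0.74,  0.45])]
60 [ 0.464 -0.242  0.137] [array([-0.71,  0.44,  1.54, -0.  ,  1.16,  0.86]), array([-0.81,  0.36,  1.72,  0.28,  0.87,  0.6 ])]
90 [ 0.519 -0.242  0.152] [array([-0.64,  0.5 ,  1.38, -0.  ,  1.26,  0.93]), array([-0.73,  0.41,  1.58,  0.25,  0.94,  0.72])]
105 [ 0.547 -0.242  0.148] [array([-0.61,  0.54,  1.31, -0.  ,  1.29,  0.96]), array([-0.69,  0.45,  1.51,  0.23,  0.95,  0.76])]
115 [ 0.565 -0.242  0.142] [array([-0.6 ,  0.58,  1.26, -0.  ,  1.3 ,  0.97]), array([-0.67,  0.49,  1.48,  0.23,  0.95,  0.79])]
```

```bash
cat > lid.py <<'E'
from h import *
H=np.array([.5195,-.2402,.042]); Q=down(-np.pi/2)
def pt(t,dz=-.003): return H+.110*np.array([-np.cos(t),0,np.sin(t)])+[0,0,dz]
E
python3 - <<'E'
from lid import *
r.gripper_to(.085); p=pt(.026)
r.move_to(p+[0,0,.08],Q); print(r.line_to(p,velocity=.08,threshold=8))
for o in (.050,.047,.046,.045,.044):
    r.gripper_to(o); s=readout.observe(); print(o,s["opening"],s["gripper_force"],s["contact_force"].round(2))
    if s["gripper_force"]>12: break
print(s["eef_pos"],p,s["clock"])
E
```

```text
False
0.05 0.04967814993967422 0.0 [ 0.18 -0.25 -0.01]
0.047 0.04730568388849243 0.0 [-0.4   1.27  0.81]
0.046 0.04590895164385234 0.8231443678960204 [-0.63 -1.45 -0.58]
0.045 0.046013048726328935 24.362891614437103 [-1.26 -1.    0.44]
[ 0.40953326 -0.24034122  0.04190058] [ 0.40953718 -0.2402      0.04185968] 23.9333
```

Run:
```python
from lid import *
for t in np.radians([7,14,21,28,35]):
    r.line_to(pt(t),velocity=.05); s=readout.observe(); print(round(np.degrees(t)),s["contact_force"].round(1),s["gripper_force"].round(1),s["opening"].round(4),round(s["clock"],2))
im,d=get_image("scene"); cv2.imwrite("pics/l1.png",cv2.resize(im[190:310,220:340,::-1],(600,600)))
```

```text
Traceback (most recent call last):
AttributeError: 'float' object has no attribute 'round'
```

Run:
```python
from lid import *
for t in np.radians([14,21,28,35]):
    r.line_to(pt(t),velocity=.05); s=readout.observe(); print(round(np.degrees(t)),s["contact_force"].round(1),round(s["gripper_force"],1),round(s["opening"],4),round(s["clock"],2))
im,d=get_image("scene"); cv2.imwrite("pics/l1.png",cv2.resize(im[190:310,220:340,::-1],(600,600)))
```

```text
14 [ 1.7 -0.3 -0.6] 24.6 0.0455 24.71
21 [ 1.8 -1.1 -1.4] 24.7 0.0453 25.12
28 [ 0.2  0.4 -1.1] 24.8 0.0457 25.54
35 [ 1.  -0.4 -0.3] 24.8 0.0456 25.96
```

View pics/l1.png

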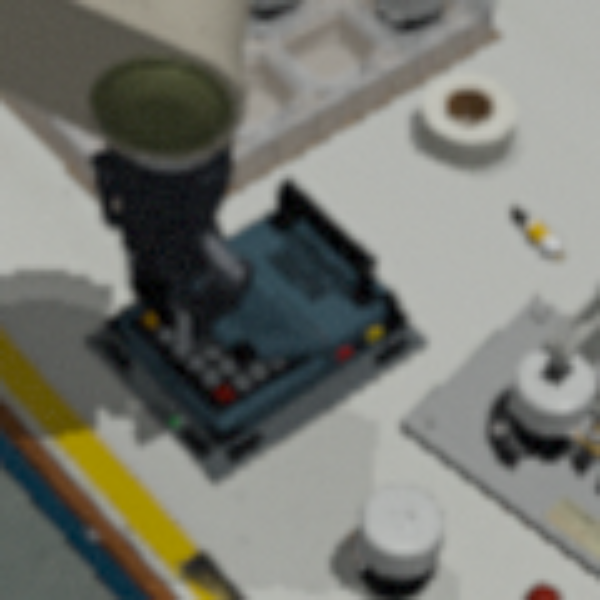

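The lid follows the hand: the keys on the deck show at (190–290, 320–390) and the tester stays in its guides. I'll carry on with the raise.

Run:
```python
from lid import *
for t in np.radians([42,50,58,66,74,82,90,98,105.5]):
    r.line_to(pt(t),velocity=.05); s=readout.observe(); print(round(np.degrees(t)),s["contact_force"].round(1),round(s["gripper_force"],1),round(s["opening"],4),round(s["clock"],2))
    if np.linalg.norm(s["contact_force"])>12: break
r.sleep(.3); s=readout.observe(); print(s["contact_force"],s["eef_pos"])
im,d=get_image("scene"); X=cloud("scene",d); np.savez("l2s.npz",X=X)
cv2.imwrite("pics/l2.png",cv2.resize(im[190:310,220:340,::-1],(600,600)))
```

```text
42 [ 1.5 -0.6 -0.9] 24.9 0.0453 26.43
50 [ 2.4  0.9 -2. ] 24.9 0.0454 26.88
58 [ 1.6  0.  -2.6] 24.7 0.0452 27.34
66 [-0.4 -1.  -2.8] 24.6 0.0457 27.8
74 [ 0.3 -1.7 -1. ] 24.6 0.0453 28.26
82 [-0.5 -0.2  0.1] 24.4 0.0453 28.72
90 [-0.1 -0.9  1.1] 24.3 0.0459 29.18
98 [-0.6 -0.6  2.8] 24.2 0.0453 29.63
106 [ 0.3 -1.4  5.5] 24.1 0.0456 30.07
[-0.07010923 -0.79820204  5.03607716] [ 0.54907256 -0.24030557  0.14522408]
```

View pics/l2.png

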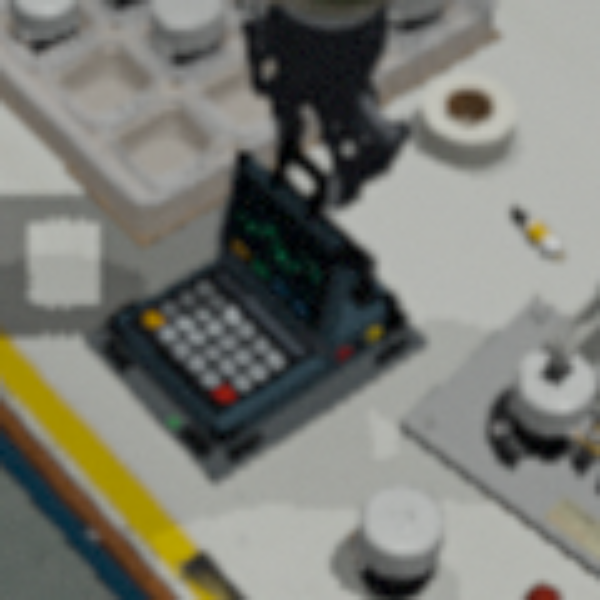

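The display stands up and leans back slightly, still held, with the tester in its guides. I'll release, retreat and measure.

```bash
cat > fin.py <<'E'
from look import *
def lidang():
    for cam in ["wrist","scene","top"]:
        P=camera_params(cam); im,d=get_image(cam); X=cloud(cam,d,P)
        q=X[(X[...,0]>.48)&(X[...,0]<.585)&(abs(X[...,1]+.24)<.045)&(X[...,2]>.065)&(X[...,2]<.122)]
        q=q[q[:,0]<.522+.6*(q[:,2]-.042)]
        if len(q)>20:
            A=np.c_[q[:,2]-.09,q[:,1]+.24,np.ones(len(q))]; w=np.ones(len(q))
            for _ in range(10):
                s=np.linalg.lstsq(A*w[:,None],q[:,0]*w,rcond=None)[0]; e=q[:,0]-A@s; w=1/np.sqrt(1+(e/.002)**2)
            print(cam,len(q),"lid angle",round(90+np.degrees(np.arctan(s[0])),1),"x at z.09",s[2].round(4),"yaw",np.degrees(s[1]).round(1),"res",np.median(abs(e)).round(4))
        if cam!="top": cv2.imwrite(f"pics/fin_{cam}.png",im[...,::-1])
        b=X[(X[...,0]>.425)&(X[...,0]<.505)&(X[...,2]>.025)&(X[...,2]<.04)&(abs(X[...,1]+.24)<.075)]
        print("  deck y",np.percentile(b[:,1],[1,99]).round(4),"x",np.percentile(b[:,0],1).round(4),"z",np.median(b[:,2]).round(4))
E
python3 - <<'E'
from fin import *
r.gripper_to(.055); r.gripper_to(.08); p=readout.observe()["eef_pos"]
r.line_to([p[0],p[1],p[2]+.09],velocity=.1)
r.move_to([.36,-.24,.3],down(0,.35)); r.sleep(.2)
lidang(); s=readout.observe(); print(s["clock"],s["contact_force"])
a=cv2.imread("pics/fin_wrist.png"); b=cv2.imread("pics/fin_scene.png")
cv2.imwrite("pics/fin.png",np.hstack([cv2.resize(a,(400,300)),cv2.resize(b[190:310,220:340],(400,400))[50:350]]))
E
```

```text
wrist 1858 lid angle 99.9 x at z.09 0.5215 yaw 0.3 res 0.0004
  deck y [-0.2953 -0.183 ] x 0.4303 z 0.0332
scene 278 lid angle 100.6 x at z.09 0.5205 yaw -0.0 res 0.0012
  deck y [-0.298  -0.1847] x 0.4281 z 0.0336
top 85 lid angle 99.9 x at z.09 0.5203 yaw 0.4 res 0.0005
  deck y [-0.2962 -0.1821] x 0.4298 z 0.034
34.25 [ 0.59966342 -0.30467984 -0.24076975]
```

View pics/fin.png

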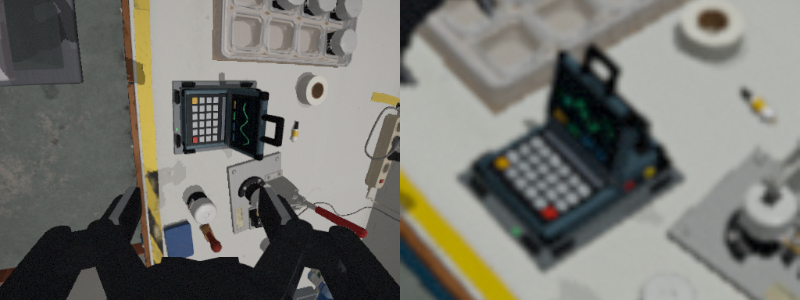

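The tester is well seated, but three cameras agree the lid is only about 100° open. I'll locate the bail, re-grip it and add 5°.

Run:
```python
from fin import *
from lid import H,Q,pt
P=camera_params("wrist"); im,d=get_image("wrist"); X=cloud("wrist",d,P)
X2=cloud("scene",get_image("scene")[1])
for x in (X,X2):
    q=x[(x[...,0]>.50)&(x[...,0]<.58)&(abs(x[...,1]+.24)<.04)&(x[...,2]>.138)&(x[...,2]<.19)]
    print(len(q),q.mean(0).round(4),np.percentile(q,[3,97],axis=0).round(4))
t=np.radians(100.3); p=pt(t); dy=[0,0,0]
r.gripper_to(.08)
r.move_to(p+[0,0,.06],Q); print(r.line_to(p,velocity=.08,threshold=8))
for o in (.050,.0465,.045,.044):
    r.gripper_to(o); s=readout.observe(); print(o,s["opening"],s["gripper_force"],s["contact_force"].round(2))
    if s["gripper_force"]>12: break
for a in (103,106): 
    r.line_to(pt(np.radians(a)),velocity=.04); s=readout.observe(); print(a,s["contact_force"].round(1))
r.sleep(.2); print(s["eef_pos"],pt(np.radians(106)))
r.gripper_to(.055); r.gripper_to(.08); p=readout.observe()["eef_pos"]
r.line_to([p[0],p[1],p[2]+.09],velocity=.12)
r.move_to([.36,-.24,.3],down(0,.35)); r.sleep(.2)
lidang(); s=readout.observe(); print(s["clock"])
```

```text
634 [ 0.5358 -0.2384  0.1585] [[ 0.5308 -0.261   0.1398]
 [ 0.5438 -0.2172  0.1666]]
87 [ 0.5355 -0.243   0.1578] [[ 0.5294 -0.2637  0.1388]
 [ 0.543  -0.2205  0.17  ]]
False
0.05 0.050111278896752896 0.0 [ 0.38  1.21 -0.02]
0.0465 0.04656032735478306 0.0 [0.43 0.07 0.23]
0.045 0.045877010923403495 26.987110376358032 [-0.36 -1.09  0.3 ]
103 [-0.9 -1.1  2.6]
106 [-0.  -1.2  3.2]
[ 0.55027309 -0.24029717  0.14473503] [ 0.54982011 -0.2402      0.14473879]
wrist 2086 lid angle 105.0 x at z.09 0.5259 yaw 0.1 res 0.0004
  deck y [-0.2952 -0.1831] x 0.4303 z 0.0332
scene 308 lid angle 104.9 x at z.09 0.5248 yaw 0.1 res 0.0014
  deck y [-0.2987 -0.1856] x 0.4287 z 0.0335
top 120 lid angle 105.1 x at z.09 0.5247 yaw -0.2 res 0.0007
  deck y [-0.2963 -0.1823] x 0.4299 z 0.0336
42.5333
```

```bash
python3 -c "
from h import *
print(order.hand_in())"
```

```text
the job is handed in; nothing more can be done
None
```

The job is handed in at about 43 s on the robot's clock: the tester sits in the cradle between its corner guides, front towards the robot, and the lid measures about 105° open. The first raise left the lid at about 100°, so I re-gripped the bail once to correct it.

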